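# Fish the grounding lug block out of the tray bay with the long-reach pick

## Robot

A 6-joint arm with a two-finger parallel gripper is mounted at the origin on the work surface. World frame = base frame: x ahead of the robot, y to its left, z up, the work surface at z = 0. Lengths are in m, angles in rad, forces in N, time in s.
With the tool pointing down it reaches from about 0.225 to 0.875 m from the base axis. Payload 3.4 kg.
Tool frame: the origin (TCP) lies on the centre line of the jaws, within the pads' length; the fingertips stand 22 mm ahead of it and the grasp point (between the pads) lies 3 mm ahead of it; z points along the fingers, y is the line along which they close (so a half turn about z gives the same grasp; the last joint's range is limited). The gripper opens to 85 mm and grips with 20 to 120 N. Pads are 22 mm wide; open, the fingers measure 114 mm over their backs; the gripper's body (76 mm by 85 mm) begins 54 mm behind the grasp point. The pads swing forward as they close: fully open they stand 13 mm farther back than shut.
Start: joints at [-1.386, 0.276, 1.505, -0, 1.361, -0.121], TCP at [0.173, -0.548, 0.253] pointing down, gripper open.
Joint ranges: [-2.89, 2.89], [-0.75, 2.08], [0.22, 2.7], [-1.18, 4.32], [0.11, 2.71], [-2.7, 2.7]. Speed limits (rad/s): [2.57, 2.57, 3.14, 3.14, 3.14, 3.14].

## Interface

Orientations are given as a unit quaternion [w, x, y, z].
In Python, from rig import manip, sensors, get_image, sign_off gives the robot as it stands (manip), with the cameras as plain functions, the job as plain functions and the readings (sensors).
- The arm moves only by the shell command python3 steer.py FILE [OPENING] [FORCE], which reads ROWS from the file FILE. ROWS is one flat JSON list of numbers that holds 1 to 5 rows one after another, with no inner brackets; each row has 4 numbers: dx, dy, dz in m, then a turn about the tool's z in rad; each row shifts and turns the commanded pose from where the row before left it, along the tool's axes as they then stand; what a row does not reach is not made up. A row lasts 1/12 s, in which the tool goes at most 0.0417 m and 0.125 rad, less where a joint would pass 70% of its speed; a pose out of reach is approached as far as the arm can. OPENING is the finger opening in m, set as the command begins (- or left out keeps the last). The fingers move at their own pace and stop on an object; FORCE is the grip in N (left out, the last holds). Time passes only in rows, so rows that do not move let the fingers close. It prints the time, the measured TCP pose, the force, the opening and the grip force at its end. Input that does not fit is refused with a message, and nothing moves.
- sensors.get_state(): the state, without advancing time (a new reading comes with each control period).
- get_image(name): name is "side" or "top"; returns a dict with "img" (384x512x3 uint8, red, green, blue), "camera_matrix" (3x3 intrinsics, pixels), "T" (4x4, takes a point from camera to world coordinates). Camera axes: x right, y down, z forward; pixel columns grow to the right and rows downward; lengths in m; the calibration is good to about 2 mm. A picture is of the moment at which its call begins. There is no depth.
- sign_off(): hands the job in; it is judged then, once.
The state is a dict: "clock": time; "qpos": joint angles; "qd": joint speeds; "effort": joint torques, N m; "position": TCP position; "ee_rot": TCP orientation; "contact_force": force on the tool from outside, world axes, zero at the start; "moment": the same for the moment, N m; "width": finger opening in m; "gripper_force": force on a finger pad.
Only numpy, scipy, OpenCV 4.12 (cv2) and the standard library are available. Lean on these libraries where they do the work, as an engineer would, in place of code of your own. Each camera call takes 0.05 s, during which the arm holds its last target. There are 200 camera calls.

## Task

The copper grounding lug block has slid to the back of the narrow bay in the steel tray, out of the gripper's reach. Flip the little steel gate at the bay's mouth fully up so that it stays up, take the long-reach pick from its hanger, feel its tip into the bolt hole of the block where it lies, and draw the block out with it onto the bench in front of the tray, clear of the tray and flat. Hang the pick back in its fork and leave the gate up; do not touch the block with the gripper, and leave the other gear on the tray where it lies.

Things in the scene. Friction and masses are not known exactly. Their poses are not given: they have to be found in the camera images.
- tray: Fixed galvanised steel tray with two tall equipment boxes side by side and a narrow bay between them. Origin on the bench, mid-mouth of the bay, in the gate's plane; x runs into the bay, away from the robot, y left, z up. Floor 2 mm thick, x -10 to 265 mm, y +-168 mm, lips 24 mm high, front lip open only at the bay. Box tops at z 132 mm, box fronts at x 75 mm, backs at 255 mm.
- bay_mouth (a point): Middle of the bay's mouth on the tray floor, tray point (0, 0, 2) mm. The bay is 60 mm wide (y +-30), open on top, and ends at a bulkhead at x 195 mm; its sides are rails 30 mm high from x 8 to 75 mm, then the equipment boxes. Posts 50 mm high, 4 mm thick, flank the mouth at y +37 to +49 and -40 to -53 mm.
- gate (a joint): Flip-up steel gate across the bay's mouth, rad: 0 shut, 2.2 at its stop. It swings up sideways: its right (-y) end rises and goes over to the left. A spring catch on the right post holds it shut; about 4 to 6 N of lift at the pull pin snaps it free within 0.2 rad, then only its 60 g is felt. Past about 1.7 rad it stays up where it is left; short of that it falls back. Plate 3 mm thick, 26 mm high.
- gate_hinge (a point): The gate's hinge pin, along the tray's x, at the top of the left post: tray point (0, 36, 40) mm.
- gate_pin (a point): Where to hold the gate's pull pin, a plain round steel pin 10 mm in diameter that sticks out 32 mm from the gate's front face towards the tray's -x, 54 mm from the hinge pin. The point lies halfway along it, with the gate shut at tray (-17.5, -18, 36) mm; it moves with the gate.
- lug: Loose copper grounding lug block, 60 x 26 mm, 0.15 kg, lying flat on the tray floor deep in the bay. Origin: centre of its underside; x along its length, within about 0.2 rad of the tray's x, z up. Its near half (x -30 to +2 mm) is a flat tang 10 mm thick with the bolt hole; its far half is a clamp body 20 mm high (23 mm over two screw heads).
- pdu: Fixed grey mains distribution box left or right of the tray, 120 wide, 140 deep, 152 mm high. Origin on the bench under the middle of its front face; x into the box, z up. A steel hanger fork sticks out of its front top edge towards -x: two prongs 4 mm thick, upper side at z 155 mm, reaching to x -50 mm, between them a 16 mm slot (y +-8 mm) open at the front and ending at x -12 mm.
- pick: Loose long-reach pick, 236 mm long, 0.11 kg, hanging upright in the fork, collar on the prongs, shaft in the slot. Origin on its axis at the collar's underside, z up. Below: straight steel shaft, 7 mm in diameter, 150 mm long, rounded tip. Above: collar 30 mm across, 6 mm thick, then a black handle 22 x 22 mm square from z 6 to 86 mm, faces square to the pick's own x and y.
- lug_hole (a point): Centre of the top mouth of the bolt hole in the tang: a 15 mm upright through hole, 10 mm deep, at lug point (-16, 0, 10) mm. The tray floor is below it.
- fork_seat (a point): Point of the fork where the pick hangs: on the slot's centre line, at the level of the prongs' upper side, pdu point (-28, 0, 155) mm.
- pick_tip (a point): Lowest point of the pick's tip, 150 mm below the origin of the pick.
- eyecup: Bystander: silver viewfinder eyecup, 49 mm across, 30 mm high, behind the tray's front lip on the right. Origin: centre of its underside.
- rackhandle: Bystander: white nylon rack handle, 91 x 40 x 14 mm, behind the tray's front lip on the left. Origin: its underside.
- rxpack: Bystander: blue radio receiver pack, 92 x 64 x 22 mm, on top of the left equipment box. Origin: centre of its underside.
- lenscap: Bystander: black lens cap, 72 mm across, 11 mm thick, on top of the right equipment box. Origin: centre of its underside.

How it is judged:
By the outcome, as a careful person would: the job done as asked, in the order asked, and still so for the second after the job is handed in, with the robot touching nothing.
It also fails if it takes over 69 s, if anything falls off the work surface, if the arm or the gripper's body presses on something with over 40 N, if the wrist force passes 120 N, or if a joint passes its speed limit or range.

## Working session

There is one attempt and no reset: what is moved stays moved. The work goes in short steps, Python scripts to look and compute and a shell command to move; the robot and the scene stay as the last step left them, time stands still between calls to the robot, and variables do not carry over. Pictures are saved under pics/ and viewed, at most 11 in all, crops included, and the job is handed in when it is done.

```bash
ls; mkdir -p pics; python3 - <<'E'
from rig import manip, sensors, get_image, sign_off
import cv2,numpy as np
s=sensors.get_state();print({k:np.round(v,3).tolist() for k,v in s.items()})
for n in("side","top"):
    d=get_image(n);cv2.imwrite(f"pics/{n}0.png",d["img"][:,:,::-1]);print(n,d["camera_matrix"].round(1).tolist(),d["T"].round(4).tolist())
E
```

```text
pics
rig.py
steer.py
{'clock': 0.0, 'qpos': [-1.386, 0.277, 1.506, -0.0, 1.361, -0.121], 'qd': [0.001, -0.001, -0.001, 0.002, -0.001, -0.0], 'effort': [-0.0, -41.678, -24.58, -0.0, 0.011, -0.0], 'position': [0.173, -0.548, 0.252], 'ee_rot': [-0.001, 0.988, 0.152, -0.0], 'contact_force': [0.375, -0.755, -0.433], 'moment': [0.02, -0.028, -0.008], 'gripper_force': 0.0, 'width': 0.085}
side [[362.1, 0.0, 257.2], [0.0, 362.1, 192.0], [0.0, 0.0, 1.0]] [[-0.9842, -0.1072, 0.1408, 0.4739], [-0.1751, 0.4738, -0.8631, 0.7452], [0.0258, -0.8741, -0.4851, 0.5262], [0.0, 0.0, 0.0, 1.0]]
top [[454.7, 0.0, 254.6], [0.0, 454.7, 190.2], [0.0, 0.0, 1.0]] [[0.0001, -0.9973, 0.0734, 0.5111], [-0.9999, 0.0009, 0.0134, -0.0124], [-0.0135, -0.0734, -0.9972, 1.3669], [0.0, 0.0, 0.0, 1.0]]
```

View pics/side0.png

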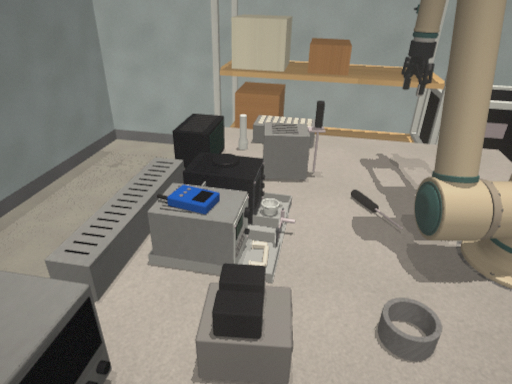

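View pics/top0.png

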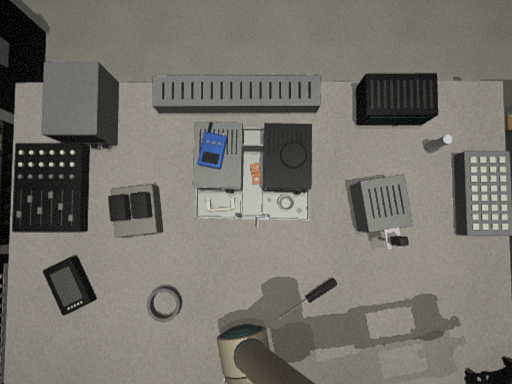

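The side view shows the tray at about (215,230) and the pick handle at (320,113). In the top view the tray spans (196..311, 122..219), with the gate pin at (257,222), the lug at (255,173) and the pick at (397,240). Next I'll enlarge crops of both.

```bash
python3 - <<'E'
import cv2,numpy as np
t=cv2.imread("pics/top0.png");s=cv2.imread("pics/side0.png")
a=cv2.resize(t[115:235,190:320],None,fx=3.07,fy=3.07,interpolation=cv2.INTER_CUBIC)[:300*2][:, :400]
b=cv2.resize(t[170:255,340:420],None,fx=4.3,fy=4.3,interpolation=cv2.INTER_CUBIC)
c=cv2.resize(s[175:275,150:300],None,fx=2.6,fy=2.6,interpolation=cv2.INTER_CUBIC)
print(a.shape,b.shape,c.shape)
can=np.zeros((600,800,3),np.uint8)
can[:a.shape[0],:a.shape[1]]=a[:600,:400]
can[:min(366,b.shape[0]),400:400+b.shape[1]]=b[:366]
can[370:600,:390]=c[:230]
d=cv2.resize(s[95:190,260:340],None,fx=2.4,fy=2.4,interpolation=cv2.INTER_CUBIC)
can[370:370+d.shape[0],450:450+d.shape[1]]=d[:230]
cv2.imwrite("pics/crop0.png",can)
E
```

```text
(368, 399, 3) (366, 344, 3) (260, 390, 3)
```

View pics/crop0.png

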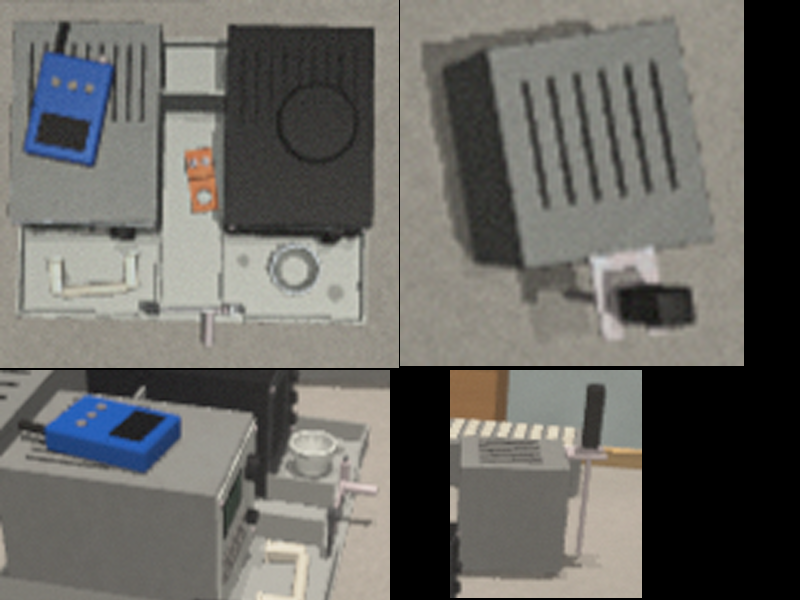

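Crop: lug hole at top px (256.1,178.8). Pull pin: top px (257.4,217→227), side px (283.5→295,221). The pick handle's top face is near top px (403,241) and side px (321,102), and the fork is just in front of the PDU. Next step is measuring.

```bash
cat > h.py <<'E'
import cv2,numpy as np
from rig import manip, sensors, get_image, sign_off
def ray(d,p):
    v=np.linalg.inv(d["camera_matrix"])@[p[0],p[1],1]; return d["T"][:3,3],d["T"][:3,:3]@v
def onz(d,p,z):
    o,v=ray(d,p); return o+v*(z-o[2])/v[2]
def tri(dt,pt,ds,ps):
    o1,v1=ray(dt,pt);o2,v2=ray(ds,ps)
    A=np.stack([v1,-v2],1);t=np.linalg.lstsq(A,o2-o1,rcond=None)[0]
    a,b=o1+v1*t[0],o2+v2*t[1]; return (a+b)/2,np.linalg.norm(a-b)
def proj(d,P):
    c=d["T"][:3,:3].T@(np.asarray(P)-d["T"][:3,3]);q=d["camera_matrix"]@c;return q[:2]/q[2]
def cams(): return get_image("top"),get_image("side")
E
python3 - <<'E'
from h import *
np.set_printoptions(precision=4,suppress=True)
t,s=cams()
T,S=t["img"].astype(int),s["img"].astype(int)
def cc(m,x0,x1,y0,y1,name):
    mm=np.zeros(m.shape,np.uint8);mm[y0:y1,x0:x1]=m[y0:y1,x0:x1]
    n,l,st,ce=cv2.connectedComponentsWithStats(mm);
    if n<2:print(name,"none");return
    i=1+np.argmax(st[1:,4]);ys,xs=np.nonzero(l==i);print(name,st[i].tolist(),ce[i],cv2.minAreaRect(np.stack([xs,ys],1).astype(np.float32)));return ce[i]
dT=T.sum(2)
cc((dT<130),380,420,225,255,"handle top")
cc((S.sum(2)<150),305,335,85,135,"handle side")
pk=lambda I:(I[:,:,0]-I[:,:,1]>8)&(I.sum(2)>380)
cc(pk(T),240,275,205,235,"pin top"); cc(pk(S),270,305,205,235,"pin side")
cc(pk(T),370,420,220,255,"fork top")
cc(pk(S),300,335,120,180,"fork+shaft side")
org=lambda I:(I[:,:,0]-I[:,:,2]>60)
cc(org(T),245,270,155,190,"lug"); 
print(dT[225:252,382:412:1]//3)
print("tray corners lip z.024",onz(t,(197.2,218.6),.024),onz(t,(307.9,219.9),.024))
for pt,ps in(((257.4,227.3),(295,221.2)),((257.4,218),(283.5,220.8)),((403.3,241.2),(320.8,101.7))):print(tri(t,pt,s,ps))
print("hole",onz(t,(256.1,178.8),.012))
E
```

```text
handle top [391, 237, 16, 8, 79] [396.6709 239.9367] ((398.5, 240.5), (7.0, 15.0), 90.0)
handle side [317, 104, 2, 8, 10] [317.4 107.7] ((317.5, 107.5), (7.0, 1.0), 90.0)
pin top [257, 217, 3, 10, 19] [257.5789 221.2105] ((258.0, 221.5), (2.0, 9.0), 0.0)
pin side [279, 205, 26, 30, 556] [294.3723 219.7014] ((291.5, 219.5), (29.0, 25.0), 90.0)
fork top [389, 229, 6, 3, 15] [391.4667 229.8667] ((391.5, 230.0), (2.0, 5.0), 90.0)
fork+shaft side [307, 120, 28, 60, 1128] [321.9238 154.6046] ((320.4999694824219, 149.5), (26.999996185302734, 58.99999237060547), 0.0)
lug [250, 163, 11, 21, 129] [255.3101 172.8062] ((255.31997680664062, 173.24000549316406), (19.79899024963379, 8.202438354492188), 81.8698959350586)
[[128 130 132 134 129 123 131 126 130 131 134 131 132 134 133 129 125 126
  129 126 130 130 128 124 126 126 123 123 126 119]
 [132 133 135 130 129 131 132 131 131 130 129 131 130 129 129 129 137 122
  123 127 125 123 116 109 115 126 128 124 126 121]
 [132 127 130 126 127 129 126 130 130 122 134 139 132 141 142 158 166 125
  112 119 122 122 116 113 124 141 141 145 139 141]
 [133 128 
[... 2605 characters left out ...]
 142 142]
 [145 145 146 144 139 134 156 150 148 143 135 138 140 141 146 141 143 140
  142 145 144 135 141 144 141 145 141 143 138 139]
 [145 140 142 147 140 141 143 139 143 140 137 142 137 140 146 145 144 147
  144 143 141 136 144 140 144 140 140 140 137 140]
 [145 142 143 139 139 146 144 142 144 140 138 142 143 147 144 147 147 140
  140 143 143 139 141 142 141 141 138 140 143 145]]
tray corners lip z.024 [0.5259 0.1754 0.024 ] [ 0.5221 -0.151   0.024 ]
(array([ 0.5002, -0.0025,  0.036 ]), np.float64(0.000362362042378718))
(array([ 0.5279, -0.0025,  0.0332]), np.float64(0.0006647335878503578))
(array([ 0.4681, -0.3624,  0.2389]), np.float64(7.794636509181866e-05))
hole [0.6449 0.0015 0.012 ]
```

```bash
echo '[0,0,0,0.105,0,0,0,0.105,0,0,0,0.105]' > rows.txt && python3 steer.py rows.txt .03 25; for i in 1 2 3; do echo '[0.0212,-0.0341,0,0,0.0212,-0.0341,0,0,0.0212,-0.0341,0,0,0.0212,-0.0341,0,0,0.0212,-0.0341,0,0]' > rows.txt && python3 steer.py rows.txt; done; echo '[0.0212,-0.0341,0,0,0,0,0.03,0,0,0,0.03,0,0,0,0,0]' > rows.txt && python3 steer.py rows.txt; python3 -c "
from rig import manip, sensors, get_image, sign_off
s=sensors.get_state();print(s['position'],s['ee_rot'])"
```

```text
clock: 0.45
position: [0.1731, -0.5482, 0.253]
ee_rot: [-0.0, 1.0, -0.007, -0.0]
contact_force: [-0.3, 0.8, -0.1]
width: 0.0518
gripper_force: 0.0
clock: 0.87
position: [0.2811, -0.3771, 0.2531]
ee_rot: [-0.0, 1.0, -0.005, 0.0]
contact_force: [1.6, 0.2, -0.1]
width: 0.0301
gripper_force: 0.0
clock: 1.28
position: [0.3887, -0.2075, 0.2534]
ee_rot: [0.0, 1.0, -0.005, 0.0]
contact_force: [1.2, -1.4, 0.2]
width: 0.03
gripper_force: 0.0
clock: 1.7
position: [0.4964, -0.0378, 0.2533]
ee_rot: [0.0, 1.0, -0.004, 0.0]
contact_force: [-0.0, -0.2, -0.7]
width: 0.0299
gripper_force: 0.0
clock: 2.03
position: [0.5136, -0.0044, 0.1881]
ee_rot: [-0.001, 1.0, -0.004, -0.006]
contact_force: [-1.1, 0.4, -1.0]
width: 0.03
gripper_force: 0.0
[ 0.51356055 -0.0043615   0.18808091] [-7.16207156e-04  9.99976712e-01 -3.56543292e-03 -5.77492038e-03]
```

```bash
echo '[0,-0.001,0.035,0,0,0,0.035,0,0,0,0.035,0,0,0,0.02,0,0,0,0,0]' > rows.txt && python3 steer.py rows.txt; echo '[0,0,0.008,0,0,0,0,0]' > rows.txt && python3 steer.py rows.txt; python3 - <<'E'
from h import *
t,s=cams()
a=cv2.resize(t["img"][195:235,235:290],None,fx=7,fy=7,interpolation=2)
b=cv2.resize(s["img"][180:245,245:320],None,fx=5,fy=5,interpolation=2)
c=np.zeros((330,780,3),np.uint8);c[:280,:385]=a;c[:325,390:765]=b
cv2.imwrite("pics/pin.png",c[:,:,::-1])
E
```

```text
clock: 2.45
position: [0.5144, -0.0051, 0.0653]
ee_rot: [-0.001, 1.0, -0.005, -0.004]
contact_force: [-0.2, -0.7, -0.3]
width: 0.0304
gripper_force: 0.0
clock: 2.62
position: [0.5182, -0.0054, 0.061]
ee_rot: [0.0, 1.0, -0.005, 0.001]
contact_force: [-0.7, -0.1, -0.2]
width: 0.0299
gripper_force: 0.0
```

View pics/pin.png

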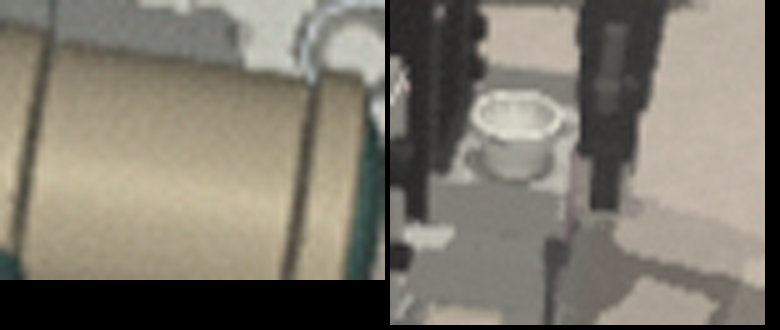

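The side view shows the fingers straddling the pin, with its end still visible to their right. The top view is blocked by the arm. I'll lower a little and close.

```bash
echo '[-0.005,-0.003,0.009,0,0,0,0,0]' > rows.txt && python3 steer.py rows.txt; echo '[0,0,0,0,0,0,0,0,0,0,0,0,0,0,0,0,0,0,0,0]' > rows.txt && python3 steer.py rows.txt 0 30
```

```text
clock: 2.88
position: [0.5118, -0.0017, 0.0519]
ee_rot: [-0.0, 1.0, -0.005, -0.0]
contact_force: [-0.9, -0.5, 0.2]
width: 0.0299
gripper_force: 0.0
clock: 3.3
position: [0.5132, -0.0022, 0.0522]
ee_rot: [0.0, 1.0, -0.005, 0.001]
contact_force: [-1.3, -1.5, 6.2]
width: 0.0087
gripper_force: 30.4
```

```bash
echo '[0,0,-0.0054,0,0,0,-0.0054,0,0,-0.002,-0.0078,0,0,-0.0025,-0.0078,0]' > rows.txt && python3 steer.py rows.txt; echo '[0,-0.004,-0.007,0,0,-0.0048,-0.0065,0,0,-0.006,-0.0055,0,0,-0.0065,-0.005,0]' > rows.txt && python3 steer.py rows.txt
```

```text
clock: 3.63
position: [0.5132, 0.0016, 0.0786]
ee_rot: [0.001, 1.0, -0.004, 0.001]
contact_force: [2.6, -3.0, -0.6]
width: 0.0086
gripper_force: 29.3
clock: 3.97
position: [0.5135, 0.0203, 0.1046]
ee_rot: [0.004, 1.0, -0.003, 0.001]
contact_force: [-1.3, -12.5, 12.2]
width: 0.0084
gripper_force: 29.5
```

```bash
echo '[0,0,0,0,0,0,0,0]' > rows.txt && python3 steer.py rows.txt; python3 - <<'E'
from h import *
t,s=cams()
a=cv2.resize(t["img"][190:240,235:290],None,fx=6,fy=6,interpolation=2)
b=cv2.resize(s["img"][160:245,235:320],None,fx=5,fy=5,interpolation=2)
c=np.zeros((430,780,3),np.uint8);c[:300,:330]=a;c[:425,340:765]=b
cv2.imwrite("pics/gate1.png",c[:,:,::-1])
E
```

```text
clock: 4.13
position: [0.5135, 0.0209, 0.1051]
ee_rot: [0.004, 1.0, -0.003, 0.002]
contact_force: [-1.8, -11.4, 12.0]
width: 0.0081
gripper_force: 30.1
```

View pics/gate1.png

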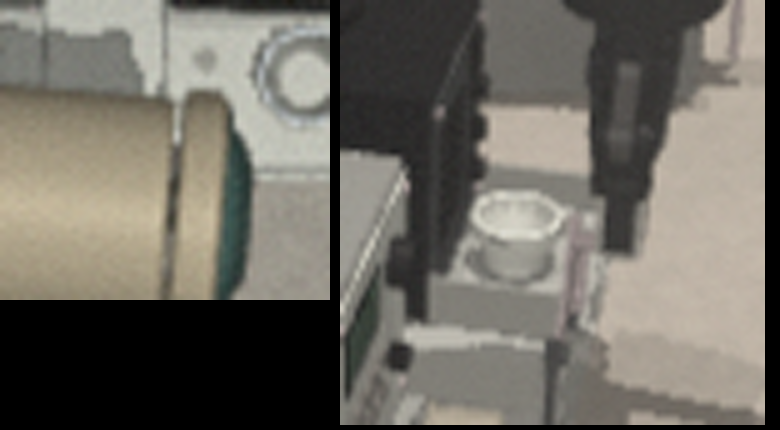

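The gate is swinging up, with the pin still held. The force pushes the tool outward, so I'll ease the arc outward by a few mm.

```bash
echo '[0,0.002,-0.003,0,0,-0.0065,-0.0045,0,0,-0.0075,-0.003,0]' > rows.txt && python3 steer.py rows.txt; echo '[0,-0.0078,-0.0015,0,0,-0.008,-0.0005,0,0,-0.008,0.0012,0,0,-0.008,0.002,0]' > rows.txt && python3 steer.py rows.txt
```

```text
clock: 4.48
position: [0.5137, 0.0352, 0.1139]
ee_rot: [0.001, 1.0, -0.005, 0.001]
contact_force: [1.3, -5.6, 9.2]
width: 0.0077
gripper_force: 29.4
clock: 4.82
position: [0.5145, 0.0708, 0.1154]
ee_rot: [-0.002, 1.0, -0.005, 0.003]
contact_force: [-1.3, 5.7, 18.8]
width: 0.0039
gripper_force: 27.0
```

```bash
echo '[0,0,0,0,0,0,0,0]' > rows.txt && python3 steer.py rows.txt .022; echo '[0,0,0.005,0,0,0,0.005,0,0,0,0,0]' > rows.txt && python3 steer.py rows.txt; python3 - <<'E'
from h import *
t,s=cams()
a=cv2.resize(t["img"][190:240,235:290],None,fx=6,fy=6,interpolation=2)
b=cv2.resize(s["img"][160:245,235:320],None,fx=5,fy=5,interpolation=2)
c=np.zeros((430,780,3),np.uint8);c[:300,:330]=a;c[:425,340:765]=b
cv2.imwrite("pics/gate2.png",c[:,:,::-1])
E
```

```text
clock: 4.98
position: [0.5133, 0.0703, 0.1127]
ee_rot: [-0.001, 1.0, -0.004, 0.001]
contact_force: [2.3, 2.2, 5.8]
width: 0.022
gripper_force: 2.9
clock: 5.23
position: [0.5119, 0.0693, 0.1015]
ee_rot: [-0.001, 1.0, -0.004, -0.001]
contact_force: [0.2, -0.1, -0.3]
width: 0.0221
gripper_force: 0.2
```

View pics/gate2.png

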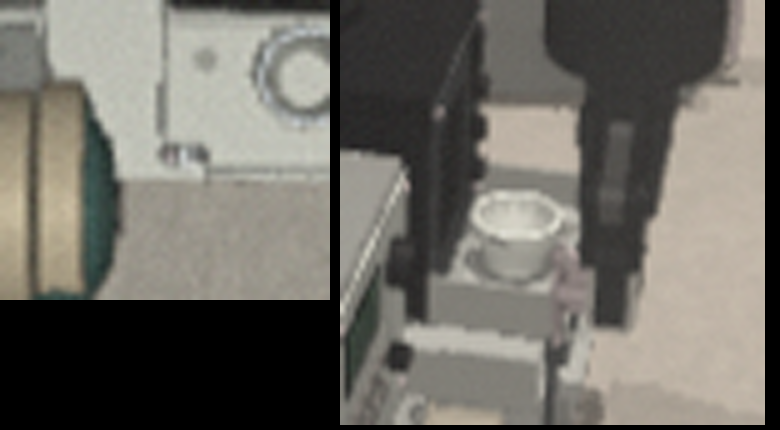

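Top view: the mouth is open and the gate is up, with the right post at crop (185,153). I'll push the pin on to its stop.

```bash
echo '[0,-0.006,0,0,0,-0.006,0.001,0,0,-0.004,0.001,0,0,0,0,0]' > rows.txt && python3 steer.py rows.txt; echo '[0,-0.003,0.001,0,0,-0.003,0.001,0,0,0,0,0]' > rows.txt && python3 steer.py rows.txt
```

```text
clock: 5.67
position: [0.5127, 0.0846, 0.0984]
ee_rot: [-0.0, 1.0, -0.004, -0.001]
contact_force: [-0.1, -0.3, -0.5]
width: 0.0221
gripper_force: 0.0
clock: 5.92
position: [0.5131, 0.0871, 0.0974]
ee_rot: [0.003, 1.0, -0.003, -0.0]
contact_force: [-0.9, -9.4, 4.8]
width: 0.0218
gripper_force: 4.7
```

```bash
echo '[0,0.004,0,0,0,0,-0.03,0,0,0,-0.04,0,0,0,-0.04,0,0,0,-0.04,0]' > rows.txt && python3 steer.py rows.txt .05; echo '[0,0,-0.04,0,0,0,-0.02,0,0,0,0,0]' > rows.txt && python3 steer.py rows.txt; python3 - <<'E'
from h import *
t,s=cams()
cv2.imwrite("pics/g3t.png",t["img"][:,:,::-1]);cv2.imwrite("pics/g3s.png",s["img"][:,:,::-1])
E
for i in 1 2; do echo '[-0.0041,0.0404,0,0,-0.0041,0.0404,0,0,-0.0041,0.0404,0,0,-0.0041,0.0404,0,0,-0.0041,0.0404,0,0]' > rows.txt && python3 steer.py rows.txt; done;echo '[-0.0041,0.0404,0,0,0,0,0,-0.0775,0,0,0,-0.0775,0,0,0,0]' > rows.txt && python3 steer.py rows.txt
python3 - <<'E'
from h import *
t,s=cams()
cv2.imwrite("pics/g4t.png",t["img"][:,:,::-1]);cv2.imwrite("pics/g4s.png",s["img"][:,:,::-1])
a=cv2.resize(t["img"][120:235,190:320],None,fx=3,fy=3,interpolation=2)
b=cv2.resize(s["img"][85:275,190:345],None,fx=2.5,fy=2.5,interpolation=2)
c=np.zeros((480,790,3),np.uint8);c[:345,:390]=a;c[:475,395:395+b.shape[1]]=b
cv2.imwrite("pics/g4.png",c[:,:,::-1])
E
```

```text
clock: 6.33
position: [0.5126, 0.0859, 0.2483]
ee_rot: [-0.0, 1.0, -0.005, -0.001]
contact_force: [2.1, -0.0, 0.2]
width: 0.0498
gripper_force: 0.0
clock: 6.58
position: [0.5158, 0.0861, 0.3127]
ee_rot: [-0.0, 1.0, -0.005, 0.006]
contact_force: [0.3, -0.5, -0.6]
width: 0.0497
gripper_force: 0.0
clock: 7.1
position: [0.4893, -0.1171, 0.3046]
ee_rot: [-0.001, 1.0, -0.004, -0.002]
contact_force: [0.9, 0.6, 0.2]
width: 0.0501
gripper_force: 0.0
clock: 7.52
position: [0.4671, -0.319, 0.3044]
ee_rot: [-0.002, 1.0, -0.005, -0.002]
contact_force: [1.7, -0.3, 0.2]
width: 0.0499
gripper_force: 0.0
clock: 7.85
position: [0.463, -0.3586, 0.3039]
ee_rot: [-0.002, 0.997, 0.072, -0.002]
contact_force: [0.1, -0.3, 0.3]
width: 0.0498
gripper_force: 0.0
```

View pics/g4.png

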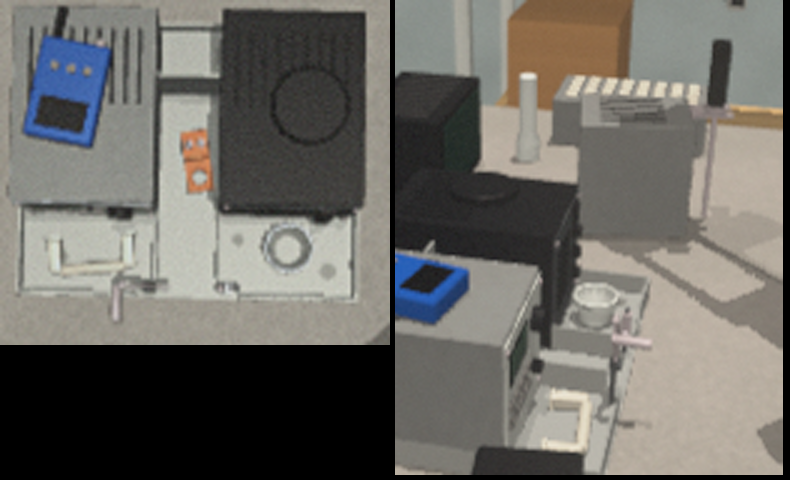

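Gate up and over to the left (pin at crop (117,300)), the bay is open and the lug unmoved with its hole at (198,178). The handle hangs at side crop (720,73). Grasping the pick now.

```bash
echo '[0.0044,0.0047,0,0,0,0,0.03,0,0,0,0.03,0,0,0,0.03,0,0,0,0,0]' > rows.txt && python3 steer.py rows.txt; echo '[0,0,0.006,0,0,0,0,0,0,0,0,0]' > rows.txt && python3 steer.py rows.txt; echo '[0,0,0,0,0,0,0,0,0,0,0,0,0,0,0,0,0,0,0,0]' > rows.txt && python3 steer.py rows.txt 0 60
```

```text
clock: 8.37
position: [0.4667, -0.359, 0.2109]
ee_rot: [-0.005, 0.997, 0.073, -0.004]
contact_force: [-0.6, 1.3, -0.5]
width: 0.0502
gripper_force: 0.0
clock: 8.62
position: [0.47, -0.3629, 0.2128]
ee_rot: [0.001, 0.997, 0.073, 0.001]
contact_force: [-0.4, 0.0, 0.4]
width: 0.0499
gripper_force: 0.0
clock: 9.03
position: [0.4696, -0.3627, 0.2126]
ee_rot: [0.001, 0.997, 0.073, 0.001]
contact_force: [-0.6, 1.1, 6.4]
width: 0.0215
gripper_force: 59.2
```

```bash
echo '[0,0,-0.004,0,0,0,-0.004,0,0,0,0,0]' > rows.txt && python3 steer.py rows.txt;  echo '[-0.015,0,0,0,-0.02,0,0,0,-0.03,0,0,0,-0.01,0,0,0,0,0,0,0]' > rows.txt && python3 steer.py rows.txt; python3 - <<'E'
from h import *
print(sensors.get_state()["position"])
t,s=cams()
cv2.imwrite("pics/p1t.png",t["img"][:,:,::-1]);cv2.imwrite("pics/p1s.png",s["img"][:,:,::-1])
a=cv2.resize(t["img"][170:270,340:430],None,fx=4,fy=4,interpolation=2)
b=cv2.resize(s["img"][60:200,260:380],None,fx=3.3,fy=3.3,interpolation=2)
c=np.zeros((470,790,3),np.uint8);c[:400,:360]=a;c[:462,370:370+b.shape[1]]=b
cv2.imwrite("pics/p1.png",c[:,:,::-1])
E
```

```text
clock: 9.28
position: [0.4692, -0.3625, 0.2197]
ee_rot: [0.0, 0.997, 0.073, 0.0]
contact_force: [0.4, 0.5, -1.0]
width: 0.0214
gripper_force: 58.6
clock: 9.7
position: [0.3918, -0.373, 0.2188]
ee_rot: [-0.0, 0.997, 0.072, -0.001]
contact_force: [0.2, -0.3, -1.9]
width: 0.0212
gripper_force: 58.7
[ 0.39181839 -0.37295876  0.21876453]
```

View pics/p1.png

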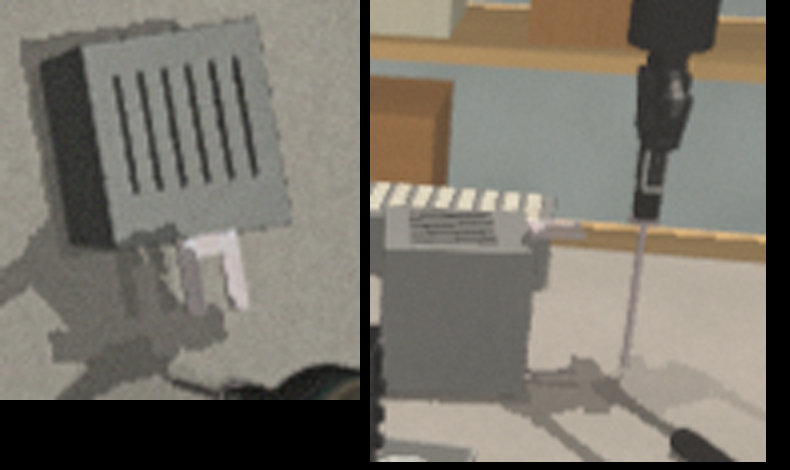

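Pick is out of the fork and held upright. Tip at side px (337,172.7) and top px about (382,264), and the fork now shows clearly at top crop (185..245, 232..310).

```bash
python3 - <<'E'
from h import *
np.set_printoptions(precision=4,suppress=True)
t=dict(get_image("top"));s=dict(get_image("side"))
print("tip tri",tri(t,(382,264),s,(337,172.7)))
P=np.array([.3918,-.373,.2188]);
for z in(.055,.065,.075):print(z,proj(s,[P[0],P[1],z]),proj(t,[P[0],P[1],z]))
# collar / shaft profile in side view
S=s["img"].astype(int)
for r in range(126,177,4):
    print(r,S[r,328:350].sum(1)//3)
# fork: bright pixels top, at z=.155
T=t["img"].astype(int)
m=np.zeros(T.shape[:2],np.uint8);m[224:250,380:406]=(T.sum(2)>500)[224:250,380:406]
print(m[224:250,380:406])
E
```

```text
tip tri (array([ 0.3907, -0.3706,  0.0052]), np.float64(0.0028002169761286505))
0.055 [338.2261 158.5943] [387.4945 265.6508]
0.065 [338.6391 155.768 ] [388.4781 265.977 ]
0.075 [339.0556 152.9183] [389.477  266.3082]
126 [143 143 141 140 139 141 141 139 140 132 110 108  96  92  94  90  79  82
 107 132 142 143]
130 [109 110 110 109 109 110 110 110 109 112 112 111 113 124 132 132 144 144
 144 143 142 141]
134 [113 114 115 113 113 113 113 114 114 116 116 112 115 132 127 116 118 116
 117 118 118 117]
138 [170 170 170 169 169 169 170 169 171 171 169 161 130 140 158 172 173 172
 172 170 172 171]
142 [169 170 171 171 170 170 171 171 171 169 159 127 135 147 171 171 171 171
 170 169 169 169]
146 [171 170 172 173 171 170 172 171 173 168 152 128 144 165 169 172 171 171
 172 171 172 170]
150 [176 177 179 176 177 176 175 173 173 164 132 137 152 176 177 175 174 173
 173 174 172 170]
154 [176 175 177 176 177 179 178 177 169 148 129 147 176 177 178 177 175 174
 173 175 176 177]
158 [176 174 176 178 177 177 176 176 164 131 140 159 176 175 175 175 175 174
 173 176 176 177]
162 [174 176 175 176 177 17
[... 1083 characters left out ...]
 0 0 0 0 0 0 0 0 0 1 1 1 1 1 0 0 0 0 0]
 [0 0 0 0 0 0 0 0 0 0 0 0 0 0 0 0 0 1 1 1 1 0 0 0 0 0]
 [0 0 0 0 0 0 0 0 0 0 0 0 0 0 0 0 0 1 1 1 1 0 0 0 0 0]
 [0 0 0 0 0 0 0 0 0 0 0 0 0 0 0 0 0 1 1 1 1 0 0 0 0 0]
 [0 0 0 0 0 0 0 0 0 0 0 0 0 0 0 0 0 1 1 1 1 1 0 0 0 0]
 [0 0 0 0 0 0 0 0 0 0 0 0 0 0 0 0 0 1 1 1 1 1 0 0 0 0]
 [0 0 0 0 0 0 0 0 0 0 0 0 0 0 0 0 0 0 1 1 1 1 0 0 0 0]
 [0 0 0 0 0 0 0 0 0 0 0 0 0 0 0 0 0 0 0 1 1 1 0 0 0 0]
 [0 0 0 0 0 0 0 0 0 0 0 0 0 0 0 0 0 0 0 1 1 1 0 0 0 0]
 [0 0 0 0 0 0 0 0 0 0 0 0 0 0 0 0 0 0 0 0 1 1 0 0 0 0]
 [0 0 0 0 0 0 0 0 0 0 0 0 0 0 0 0 0 0 0 0 0 0 0 0 0 0]
 [0 0 0 0 0 0 0 0 0 0 0 0 0 0 0 0 0 0 0 0 0 0 0 0 0 0]
 [0 0 0 0 0 0 0 0 0 0 0 0 0 0 0 0 0 0 0 0 0 0 0 0 0 0]]
```

```bash
echo '[0,0,-0.034,0.073,0,0,-0.034,0.073,0,0,-0.034,0,0,0,-0.034,0,0,0,-0.034,0]' > rows.txt && python3 steer.py rows.txt; python3 - <<'E'
from h import *
np.set_printoptions(precision=4,suppress=True)
t,s=cams()
for nm in("top0","g4t","p1t"):
    I=cv2.imread(f"pics/{nm}.png")[:,:,::-1].astype(int)
    o=np.zeros(I.shape[:2],np.uint8);o[155:190,245:270]=((I[:,:,0]-I[:,:,2])>45)[155:190,245:270]
    cn=cv2.findContours(o,cv2.RETR_EXTERNAL,cv2.CHAIN_APPROX_NONE)[0];c=max(cn,key=cv2.contourArea)
    box=cv2.minAreaRect(c)
    f=np.zeros_like(o);cv2.drawContours(f,[c],-1,1,-1);f=cv2.erode(f,np.ones((3,3),np.uint8))
    sat=np.clip(70-(I[:,:,0]-I[:,:,2]),0,None)*f;sat[:175]=0
    ys,xs=np.nonzero(sat);w=sat[ys,xs]
    print(nm,box,(xs@w/w.sum(),ys@w/w.sum()),w.sum(),onz(t,(xs@w/w.sum(),ys@w/w.sum()),.012))
print((I[172:187,249:264,0]-I[172:187,249:264,2]))
E
```

```text
clock: 10.32
position: [0.3958, -0.3727, 0.3906]
ee_rot: [0.0, 1.0, 0.001, 0.0]
contact_force: [0.5, -1.2, -1.1]
width: 0.0215
gripper_force: 59.3
top0 ((255.1799774169922, 173.25999450683594), (20.081832885742188, 8.7681245803833), 81.8698959350586) (np.float64(256.0817263544536), np.float64(178.6400367309458)) 1089 [0.6454 0.0016 0.012 ]
g4t ((255.17999267578125, 173.25999450683594), (20.36467742919922, 8.7681245803833), 81.8698959350586) (np.float64(256.0997177798683), np.float64(178.6359360301035)) 1063 [0.6454 0.0015 0.012 ]
p1t ((255.17999267578125, 173.25999450683594), (20.36467742919922, 8.7681245803833), 81.8698959350586) (np.float64(256.08998144712433), np.float64(178.63450834879407)) 1078 [0.6454 0.0016 0.012 ]
[[  6   2  64  92  89  88  94  97  92  93  75  12   0   0   5]
 [  7   0  30  76  76  80  87  94  96 111 109  23   1   4   0]
 [  7   6  45 102 113 108 109 107 109 112 112  32   1   3   1]
 [  7   7  51  98 116 109 105 107 113 111 114  44   3   0   3]
 [  7   7  40 100 115 103  74  63  77 101 116  58   8   3   0]
 [  8   3  18  92 110  62  15   6  12  57 109  63   7   2  -1]
 [  9   5   6  87 102  24   5   5   0  22  96  70  11   1   1]
 [ 10   6   6  81 100  24   3   3   0   7  87  71   7   0   5]
 [ 10   7   5  58 106  62  15   8  10  40 104  85  12   2   4]
 [  7   6   7  43 104 102  52  44  63  97 115  86  17   3   0]
 [  8   6   4  42 106 115 113 105 113 108 106  75  27   8   0]
 [  8   6   8  31  87  89  87  83  78  51  46  31  19   6   1]
 [ 10   5   8  12  35  28  22  15  12   6   3   3   4   4   2]
 [ 11  10   6   7   6   5   6   6   5   7   4   4   1   6   4]
 [  7   7   9   9   6   8   9   4   7   9   5   2   2   5   3]]
```

```bash
for i in 1 2; do echo '[0.0227,-0.034,0,0,0.0227,-0.034,0,0,0.0227,-0.034,0,0,0.0227,-0.034,0,0,0.0227,-0.034,0,0]' > rows.txt && python3 steer.py rows.txt; done;echo '[0.0227,-0.034,0,0,0,0,0,0,0,0,0,0,0,0,0,0]' > rows.txt && python3 steer.py rows.txt
```

```text
clock: 10.83
position: [0.5097, -0.201, 0.3881]
ee_rot: [-0.0, 1.0, 0.0, -0.0]
contact_force: [0.2, -0.3, -1.5]
width: 0.0215
gripper_force: 59.3
clock: 11.25
position: [0.6231, -0.0303, 0.3878]
ee_rot: [-0.0, 1.0, 0.001, -0.001]
contact_force: [1.5, -0.4, -0.0]
width: 0.0212
gripper_force: 59.3
clock: 11.58
position: [0.6447, 0.0014, 0.3877]
ee_rot: [0.0, 1.0, 0.001, -0.001]
contact_force: [-0.2, -0.0, -0.3]
width: 0.0214
gripper_force: 59.6
```

```bash
echo '[0.001,0,0.035,0,0,0,0.035,0,0,0,0.035,0,0,0,0.035,0,0,0,0.015,0]' > rows.txt && python3 steer.py rows.txt; echo '[0,0,0,0,0,0,0,0]' > rows.txt && python3 steer.py rows.txt; echo '[0,0,0.004,0,0,0,0.003,0,0,0,0.003,0,0,0,0,0]' > rows.txt && python3 steer.py rows.txt
```

```text
clock: 12.0
position: [0.6421, -0.0006, 0.229]
ee_rot: [-0.0, 1.0, -0.001, -0.004]
contact_force: [-0.8, -0.1, -1.5]
width: 0.0215
gripper_force: 59.5
clock: 12.17
position: [0.6449, -0.0005, 0.2337]
ee_rot: [0.0, 1.0, -0.001, -0.001]
contact_force: [-0.1, -0.9, -0.6]
width: 0.0212
gripper_force: 59.5
clock: 12.5
position: [0.6457, 0.0007, 0.2244]
ee_rot: [0.0, 1.0, -0.0, 0.0]
contact_force: [-0.4, 0.9, -1.2]
width: 0.0216
gripper_force: 59.5
```

```bash
echo '[0,0,0.003,0,0,0,0,0,0,0,0,0]' > rows.txt && python3 steer.py rows.txt; echo '[0,0,0.003,0,0,0,0,0,0,0,0,0]' > rows.txt && python3 steer.py rows.txt;echo '[0,0,0.003,0,0,0,0,0,0,0,0,0]' > rows.txt && python3 steer.py rows.txt
```

```text
clock: 12.75
position: [0.6455, 0.0009, 0.2209]
ee_rot: [0.0, 1.0, -0.0, -0.0]
contact_force: [0.1, -0.1, -0.5]
width: 0.0216
gripper_force: 59.5
clock: 13.0
position: [0.6455, 0.0009, 0.2177]
ee_rot: [0.0, 1.0, -0.0, -0.0]
contact_force: [-0.4, 0.8, -0.5]
width: 0.0216
gripper_force: 59.5
clock: 13.25
position: [0.6454, 0.0008, 0.2147]
ee_rot: [0.0, 1.0, -0.0, -0.0]
contact_force: [0.5, 0.1, -0.5]
width: 0.0212
gripper_force: 59.5
```

```bash
echo '[0,0,0.0025,0,0,0,0,0,0,0,0,0]' > rows.txt && python3 steer.py rows.txt; echo '[-0.006,0,0,0,-0.006,0,0,0,-0.006,0,0,0,-0.006,0,0,0,-0.006,0,0,0]' > rows.txt && python3 steer.py rows.txt;  python3 - <<'E'
from h import *
t,s=cams()
cv2.imwrite("pics/d1t.png",t["img"][:,:,::-1])
I=t["img"].astype(int);o=(I[:,:,0]-I[:,:,2]>45)[150:260,235:280]
ys,xs=np.nonzero(o);print(len(xs),xs.mean()+235 if len(xs) else 0,ys.mean()+150 if len(ys) else 0)
print([(x+235,y+150) for x,y in zip(xs,ys)][:25])
E
```

```text
clock: 13.5
position: [0.6455, 0.0008, 0.2123]
ee_rot: [0.0, 1.0, -0.0, -0.0]
contact_force: [0.2, -0.1, -1.8]
width: 0.021
gripper_force: 59.5
clock: 13.92
position: [0.6148, 0.0008, 0.2126]
ee_rot: [0.0, 1.0, -0.0, 0.0]
contact_force: [2.3, -0.9, -2.2]
width: 0.0217
gripper_force: 59.5
0 0 0
[]
```

```bash
for i in 1 2; do echo '[-0.008,-0.0012,0,0,-0.008,-0.0012,0,0,-0.008,-0.0012,0,0,-0.008,-0.0012,0,0,-0.008,-0.0012,0,0]' > rows.txt && python3 steer.py rows.txt; done; python3 - <<'E'
from h import *
t,s=cams()
cv2.imwrite("pics/d2t.png",t["img"][:,:,::-1]);cv2.imwrite("pics/d2s.png",s["img"][:,:,::-1])
for d in(t,s):
    I=d["img"].astype(int);o=(I[:,:,0]-I[:,:,2]>60)[150:260,235:300]
    ys,xs=np.nonzero(o);print(len(xs),xs.mean()+235 if len(xs) else 0,ys.mean()+150 if len(ys) else 0)
E
```

```text
clock: 14.43
position: [0.5748, 0.007, 0.2127]
ee_rot: [0.0, 1.0, -0.0, 0.0]
contact_force: [1.4, 0.2, -0.5]
width: 0.0211
gripper_force: 59.6
clock: 14.85
position: [0.5349, 0.0129, 0.2126]
ee_rot: [0.0, 1.0, -0.0, 0.0]
contact_force: [2.0, -0.3, -0.9]
width: 0.0216
gripper_force: 59.6
0 0 0
114 273.2280701754386 229.78947368421052
```

```bash
for i in 1 2; do echo '[-0.008,0,0,0,-0.008,0,0,0,-0.008,0,0,0,-0.008,0,0,0,-0.008,0,0,0]' > rows.txt && python3 steer.py rows.txt; done; echo '[-0.008,0,0,0,-0.007,0,0,0,-0.004,0,0,0,0,0,0,0,0,0,0,0]' > rows.txt && python3 steer.py rows.txt; python3 - <<'E'
from h import *
t,s=cams()
cv2.imwrite("pics/d3s.png",s["img"][:,:,::-1])
c=np.hstack([cv2.resize(t["img"][180:280,220:310],None,fx=4.3,fy=4.3,interpolation=2),cv2.resize(s["img"][175:275,250:330],None,fx=4.3,fy=4.3,interpolation=2)])
print(c.shape);cv2.imwrite("pics/d3.png",c[:,:,::-1])
E
```

```text
clock: 15.37
position: [0.4945, 0.0128, 0.2123]
ee_rot: [0.0, 1.0, -0.0, -0.0]
contact_force: [1.1, 0.2, -1.2]
width: 0.0214
gripper_force: 59.5
clock: 15.78
position: [0.4547, 0.0129, 0.2125]
ee_rot: [0.0, 1.0, -0.0, 0.0]
contact_force: [1.0, -0.2, -2.0]
width: 0.0213
gripper_force: 59.6
clock: 16.2
position: [0.4361, 0.0129, 0.2125]
ee_rot: [0.0, 1.0, -0.0, -0.0]
contact_force: [0.2, -0.2, -1.6]
width: 0.0216
gripper_force: 59.6
(430, 731, 3)
```

View pics/d3.png

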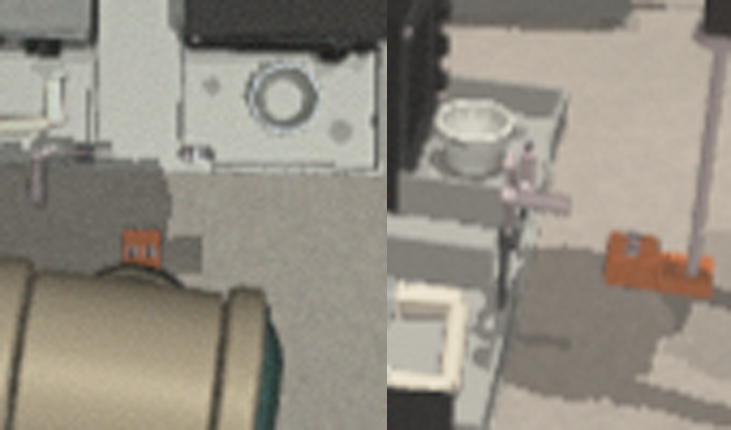

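The lug lies flat on the bench about 45 mm clear of the tray, with the pick in its hole (side crop (690,270)). I'll lift the pick straight out.

```bash
echo '[0.002,0,0,0,0,0,-0.004,0,0,0,-0.006,0,0,0,-0.008,0,0,0,-0.012,0]' > rows.txt && python3 steer.py rows.txt; echo '[0,0,-0.03,0,0,0,-0.01,0]' > rows.txt && python3 steer.py rows.txt; for i in 1 2; do echo '[-0.0045,0.0386,0,0,-0.0045,0.0386,0,0,-0.0045,0.0386,0,0,-0.0045,0.0386,0,0,-0.0045,0.0386,0,0]' > rows.txt && python3 steer.py rows.txt; done; echo '[0,0,0,-0.073,0,0,0,-0.073,0,0,0,0,0,0,0,0]' > rows.txt && python3 steer.py rows.txt; python3 - <<'E'
from h import *
t,s=cams();p=sensors.get_state()["position"]
cv2.imwrite("pics/e1t.png",t["img"][:,:,::-1]);cv2.imwrite("pics/e1s.png",s["img"][:,:,::-1])
e=np.array([.3922,-.3729,.2205])-p;a=.146;print(p,"tool move",e[0]*np.cos(a)+e[1]*np.sin(a),e[0]*np.sin(a)-e[1]*np.cos(a),-e[2])
I=t["img"].astype(int);o=((I[:,:,0]-I[:,:,2])>45).astype(np.uint8);o[:225]=0;o[270:]=0;o[:,:235]=0;o[:,280:]=0
c=max(cv2.findContours(o,0,1)[0],key=cv2.contourArea);r=cv2.minAreaRect(c);print(r,[onz(t,q,.012).round(4) for q in cv2.boxPoints(r)])
E
```

```text
clock: 16.72
position: [0.4382, 0.0129, 0.2428]
ee_rot: [-0.0, 1.0, -0.0, -0.001]
contact_force: [0.6, -0.4, -0.4]
width: 0.0215
gripper_force: 59.6
clock: 16.88
position: [0.4403, 0.0127, 0.2863]
ee_rot: [0.0, 1.0, -0.0, 0.003]
contact_force: [1.1, -0.7, -0.2]
width: 0.0213
gripper_force: 59.6
clock: 17.3
position: [0.4157, -0.1817, 0.2831]
ee_rot: [0.0, 1.0, 0.0, 0.001]
contact_force: [2.0, -0.3, -0.6]
width: 0.0212
gripper_force: 59.6
clock: 17.72
position: [0.393, -0.3752, 0.2829]
ee_rot: [0.0, 1.0, -0.0, 0.0]
contact_force: [1.4, 0.5, -0.4]
width: 0.0214
gripper_force: 59.6
clock: 18.05
position: [0.3935, -0.3733, 0.2825]
ee_rot: [0.0, 0.997, 0.072, 0.0]
contact_force: [0.2, 0.4, -1.6]
width: 0.0216
gripper_force: 59.9
[ 0.39362305 -0.37278044  0.28270527] tool move -0.0014253050176352827 -8.874252851167305e-05 0.06220526541484325
((252.0, 243.0), (20.0, 8.0), 90.0) [array([0.4834, 0.0256, 0.012 ]), array([0.4834, 0.0019, 0.012 ]), array([0.4245, 0.0019, 0.012 ]), array([0.4244, 0.0255, 0.012 ])]
```

```bash
echo '[-0.0014,0,0.031,0,0,0,0.031,0,0,0,0,0,0,0,0,0]' > rows.txt && python3 steer.py rows.txt; echo '[0.02,0,0,0,0.02,0,0,0,0,0,0,0,0,0,0,0]' > rows.txt && python3 steer.py rows.txt; python3 - <<'E'
from h import *
p=sensors.get_state()["position"]
e=np.array([.4693,-.3626,.2200])-p;a=.146;print(p,"tool move",e[0]*np.cos(a)+e[1]*np.sin(a),e[0]*np.sin(a)-e[1]*np.cos(a),-e[2])
E
```

```text
clock: 18.48
position: [0.3917, -0.3721, 0.2197]
ee_rot: [-0.001, 0.997, 0.073, -0.001]
contact_force: [-0.2, -0.6, 0.4]
width: 0.0214
gripper_force: 59.8
clock: 18.82
position: [0.4333, -0.3681, 0.2227]
ee_rot: [0.002, 0.997, 0.074, 0.001]
contact_force: [-1.3, 0.6, -1.6]
width: 0.0213
gripper_force: 59.8
[ 0.4332757  -0.36811178  0.22270023] tool move 0.03644290226936543 -0.00021225528074256608 0.0027002307158726924
```

```bash
echo '[0.013,0,0,0,0.013,0,0,0,0.0105,0,0,0,0,0,0,0,0,0,0,0]' > rows.txt && python3 steer.py rows.txt; echo '[0,0,0.004,0,0,0,0.004,0,0,0,0,0,0,0,0,0]' > rows.txt && python3 steer.py rows.txt
```

```text
clock: 19.23
position: [0.4684, -0.3621, 0.2204]
ee_rot: [0.0, 0.997, 0.073, -0.0]
contact_force: [-1.1, 0.6, -1.5]
width: 0.0211
gripper_force: 59.8
clock: 19.57
position: [0.4674, -0.3623, 0.2127]
ee_rot: [0.0, 0.997, 0.073, 0.0]
contact_force: [-0.4, 1.0, 1.1]
width: 0.0216
gripper_force: 60.0
```

```bash
python3 - <<'E'
from h import *
t,s=cams()
c=np.hstack([cv2.resize(t["img"][180:270,350:430],None,fx=4.5,fy=4.5,interpolation=2),cv2.resize(s["img"][90:180,260:350],None,fx=4.5,fy=4.5,interpolation=2)])
cv2.imwrite("pics/f1.png",c[:,:,::-1])
E
```

```text
(no output)
```

View pics/f1.png

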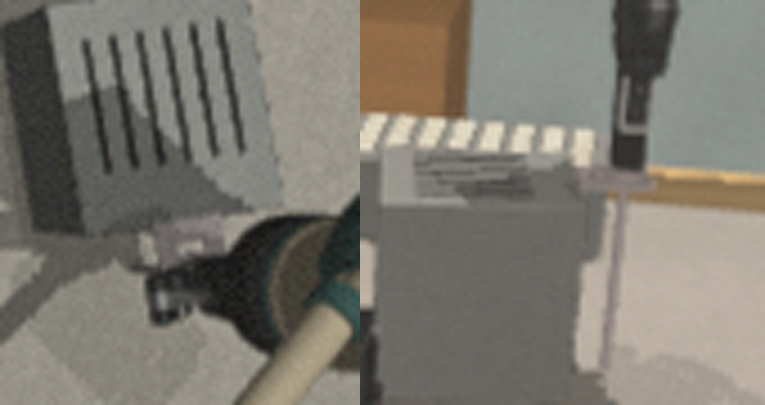

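The collar sits on the fork (side crop (618,180)), the shaft is in the slot, and the weight has come off the gripper. Release and retreat upward.

```bash
echo '[0,0,0.0007,0,0,0,0,0]' > rows.txt && python3 steer.py rows.txt; echo '[0,0,0,0,0,0,0,0,0,0,0,0]' > rows.txt && python3 steer.py rows.txt .05; echo '[0,0,-0.02,0,0,0,-0.03,0,0,0,-0.04,0,0,0,-0.04,0,0,0,0,0]' > rows.txt && python3 steer.py rows.txt; echo '[-0.04,0,0,0,-0.04,0,0,0,-0.04,0,0,0,-0.04,0,0,0,0,0,0,0]' > rows.txt && python3 steer.py rows.txt; python3 - <<'E'
from h import *
t,s=cams()
c=np.hstack([cv2.resize(t["img"][110:280,190:420],None,fx=1.7,fy=1.7,interpolation=2),cv2.resize(s["img"][90:260,190:345],None,fx=1.7,fy=1.7,interpolation=2)])
c=cv2.resize(c,None,fx=1.2,fy=1.2);print(c.shape);cv2.imwrite("pics/f2.png",c[:,:800,::-1])
E
```

```text
clock: 19.83
position: [0.4675, -0.3623, 0.2126]
ee_rot: [0.0, 0.997, 0.073, -0.0]
contact_force: [-1.0, 0.0, 5.5]
width: 0.0213
gripper_force: 60.7
clock: 20.08
position: [0.4676, -0.3622, 0.2114]
ee_rot: [-0.0, 0.997, 0.073, -0.0]
contact_force: [-0.9, -0.3, 0.6]
width: 0.0499
gripper_force: 0.0
clock: 20.5
position: [0.4701, -0.3645, 0.3503]
ee_rot: [0.006, 0.997, 0.073, 0.005]
contact_force: [0.1, -0.1, 2.5]
width: 0.05
gripper_force: 0.0
clock: 20.92
position: [0.3034, -0.3858, 0.3418]
ee_rot: [0.0, 0.998, 0.07, -0.003]
contact_force: [-0.2, 0.7, -0.8]
width: 0.05
gripper_force: 0.0
(347, 786, 3)
```

View pics/f2.png

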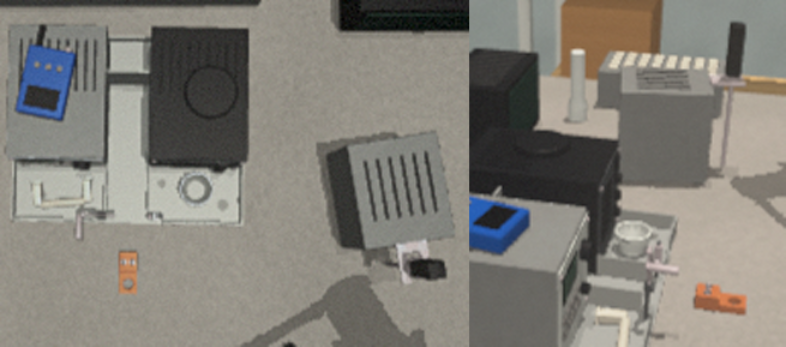

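The pick hangs in its fork, the gate is up and the lug lies flat on the bench clear of the tray at crop (128,272). The other gear is where it was, so I'm handing in.

```bash
echo '[0,0,0,0,0,0,0,0,0,0,0,0]' > rows.txt && python3 steer.py rows.txt; python3 -c "
from rig import manip, sensors, get_image, sign_off
print(sign_off())"
```

```text
clock: 21.27
position: [0.3107, -0.3853, 0.3415]
ee_rot: [-0.0, 0.997, 0.074, 0.0]
contact_force: [0.7, 0.1, -0.8]
width: 0.0503
gripper_force: 0.0
the job is handed in; nothing more can be done
None
```

I handed the job in at about 21 s: the gate is up at its stop, the lug lies flat on the bench about 4 cm clear of the tray, the pick is back in its fork, and the other gear looks undisturbed in the last pictures; no verdict was returned.

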